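# Lock the fossil-preparation tilt stage level with its T-key

### The arm

A 6-joint arm with a two-finger parallel gripper is mounted at the origin on the work surface. World frame = base frame: x ahead of the robot, y to its left, z up, the work surface at z = 0. Lengths are in mm, angles in rad, forces in N, time in s.
With the tool pointing down it reaches from about 325 to 775 mm from the base axis. Payload 5.5 kg.
Tool frame: the origin (TCP) lies midway between the tips of the shut fingers; the grasp point (between the pads) lies manip.tcp_to_grasp behind it (manip.tcp_to_grasp is the distance from the TCP to the grasp point, in mm); z points along the fingers, y is the line along which they close (so a half turn about z gives the same grasp; the last joint's range is limited). The gripper opens to 85 mm and grips with 20 to 120 N. Pads are 22 mm wide; open, the fingers measure 114 mm over their backs; the gripper's body (76 mm by 85 mm) begins 54 mm behind the grasp point. The pads swing forward as they close: fully open they stand 13 mm farther back than shut.
Start: joints at [-1.211, 0.091, 1.231, -0, 1.82, -0.057], TCP at [242.903, -548.648, 231.275] pointing down, gripper open.
Joint ranges: [-2.87, 2.87], [-0.86, 2.18], [0.17, 2.46], [-1.51, 4.65], [0.06, 2.69], [-2.65, 2.65]. Speed limits (rad/s): [2.57, 2.57, 3.01, 3.14, 3.14, 3.14].

### API

Orientations are given as a unit quaternion [w, x, y, z].
In Python, from station import manip, vision, spotter gives the robot as it stands. The module is installed in compiled form; this text tells all that it offers.
- The arm moves only by the tool send_rows, never from a script. Its argument "series" is text: rows parted by semicolons, each of 7 numbers parted by spaces: the shift along the tool's x, y, z in mm, then the turn, a rotation vector about the tool's x, y, z in rad, then the gripper's target within -1 to 1 (fully open at 1, half-way at 0, shut at -1). In form: tx ty tz ax ay az gripper; .... A call has 1 to 12 rows; each row is the pose to reach, as a shift and turn from the pose commanded when the call began, along the tool's axes at that moment; what a row does not reach only later rows make up. A row lasts 1/10 s, in which the tool goes at most 50 mm and 8.59 degrees, less where a joint would pass 70% of its speed; a pose out of reach is approached as far as the arm can. A call with a gripper value outside its range is refused whole. The fingers move at their own pace and stop on an object; the grip force is fixed at half the most. Time passes only in rows, so rows that repeat a pose let the fingers close. It gives the time, the measured TCP pose, the force, the opening and the grip force at its end, in the units of the state.
- manip.read_state(): the state, without advancing time (a new reading comes with each control period).
- vision.read_camera(name): name is "side" or "top" or "wrist"; returns a dict with "img" (420x560x3 uint8, red, green, blue), "z_map" (420x560 float32, mm along the optical axis (not along the pixel's ray), 0 where there is no reading), "fx", "fy", "cx", "cy" (pixels), "k1" (the pictures are not rectified: a ray, as slopes to the right and down, at radius r is drawn at 1 + k1 r^2 times it, then the intrinsics apply), "R" (3x3) and "t" (3): a world point X has camera coordinates R X + t. Camera axes: x right, y down, z forward; pixel columns grow to the right and rows downward; lengths in mm; the calibration is good to about 2 mm. A picture is of the moment at which its call begins.
- manip.job_done(): hands the job in; it is judged then, once.
Trained networks look in a picture, given as the dict that the camera call returned (one of the last four; its "shot" number tells which), for a name from the list of things; names that differ only in an ending like _2 or _b are one class to them, and where a whole thing is asked for, a point or a joint stands for the part that bears it (a point fixed in the world has none). Each returns a list of dicts, best first, with "p" (0 to 1); they miss things now and then, are a little off and sometimes report something else, mostly with a low value. They report only what shows in the picture. A call takes as long as a camera call. They do not tell look-alikes from the thing itself.
- spotter.look_for(picture, label): "location" ([x, y, z] in mm, in world coordinates, good to about 4 mm: the middle of the surface that is visible of it).
- spotter.pinpoint(picture, label): "location" ([x, y, z] in mm, in world coordinates, good to about 4 mm: a listed point, or the origin of a listed thing).
The state is a dict: "time": time; "q": joint angles; "qvel": joint speeds; "joint_efforts": joint torques, N m; "position": TCP position; "tool_rot": TCP orientation; "contact_force": force on the tool from outside, world axes, zero at the start; "moment": the same for the moment, N m; "gripper_width": finger opening in mm; "grip_force": force on a finger pad.
Only numpy, scipy, OpenCV 4.12 (cv2) and the standard library are available. Lean on these libraries where they do the work, as an engineer would, in place of code of your own. Each camera call takes 0.05 s, during which the arm holds its last target. There are 200 camera calls.

### The job

Take the red T-key from its blue stand, pass its head lengthwise through the window of the black tilting specimen plate and the brass slot below it, pressing the sprung plate down with the key's collar, then turn the key a quarter turn so that it locks and, when you let go, holds the plate level. Do not knock the vial, fossil, red box or marker about.

Things in the scene. Friction and masses are not known exactly. Their poses are not given: they have to be found in the camera images.
- stage: Grey tilt stage, 190 (x) x 140 (y) mm, fixed to the bench; origin at the centre of its underside, z up. In it a brass lock bar (5 mm thick, top 30 mm above the bench) lies under the free end of a black sprung plate hinged at its +x end. A stone slab with a spiral fossil is fixed on the plate near the hinge, 15 mm high.
- slot (a point): Nominal centre of the brass bar's through slot, on the bar's top face, 45 mm to -x of the stage's origin; axes as the stage. Slot 38 mm long (stage y), 12 mm wide (stage x). The bar is adjustable: the slot really lies up to 6 mm to either side of this point along stage x (not y); this is not reported and must be felt or seen.
- lock (a point): Point below point slot, at the bar's underside, 25 mm above the bench. Here four pads, 3 mm high, stand on the diagonals 15 mm from the slot's centre: the key's head turns only when its top is pressed 3 mm or more below this point; a quarter turn on, either way, it rises between the pads against the bar and cannot turn back. Free depth below this point is 21 mm.
- tilt_plate (a joint): Angle of the black plate about its hinge, which lies along stage y, 85 mm to +x of the stage's origin, 38 mm up. 0 = level, positive = slot end raised. A spring holds it at its upper stop 0.22; lower stop -0.046, 6 mm below level at the window. Pushing down at the window takes about 4 N at the upper stop, 8 N level, 9 N at the lower stop.
- window (a point): Centre of the plate's window, at the plate's top face, 130 mm from the hinge; moves with the plate; 41 mm above the bench when level, 28 mm higher and 3 mm nearer the hinge at the upper stop. Window 28 mm (x) by 44 mm (y), through the plate (6 mm thick, 116 mm wide, ending 40 mm beyond this point). When level it lies over point slot.
- key_grip (a point): Centre of the T-key's red grip, 34 (x) x 12 (y) x 44 (z) mm, pinched across the 12 mm; z points up along the key, x the long way of grip and head. Key loose, about 140 g, upright in its stand at the start. Dark collar 48 mm in diameter, 4 mm thick, its underside 28 mm below this point. Locked, this point is 69 mm above the bench.
- key_head (a point): Centre of the key's steel T-head, 48 mm below key_grip, same axes. Head 34 (x) x 9 (y) x 8 (z) mm, from 4 mm below to 4 mm above this point, square-edged, with no lead-in: it drops into the slot only within about 1.5 mm of its centre line. A round shank, 8 mm in diameter and 16 mm long, joins it to the collar.
- key_stand: Blue block 70 x 48 x 30 mm high, fixed, origin under its centre; the key hangs by its collar on top of it in a 42 (x) x 16 (y) mm slot and lifts straight out. The stand is on either side of the stage, its place swapped with the slide case.
- slide_case: Flat black case with a green pane, 90 x 70 x 15 mm, fixed; origin under its centre.
- vial: Small jar 24 mm in diameter, 55 mm high, black cap; origin under its centre.
- fossil: Whitish rock 64 mm across, 41 mm high; origin under its centre.
- red_box: Red box with clear rim, 89 x 69 x 49 mm; origin under its centre.
- marker: Black and red pen, 102 mm long, 14 mm thick, lying on the bench; origin under its middle, x along it.
Not all that is in view belongs to the job. Of the things that look like the key_stand, take the one that is nearest to the robot's base at the start.

How it is judged:
By the outcome, as a careful person would: the job done as asked, in the order asked, and still so for the second after the job is handed in, with the robot touching nothing.
It also fails if it takes over 64 s, if anything falls off the work surface, if the arm or the gripper's body presses on something with over 40 N, if the wrist force passes 120 N, or if a joint passes its speed limit or range.

## Working session

There is one attempt and no reset: what is moved stays moved. The work goes in short steps, Python scripts to look and compute and a tool call to move; the robot and the scene stay as the last step left them, time stands still between calls to the robot, and variables do not carry over. Pictures are saved under pics/ and viewed, at most 10 in all, crops included, and the job is handed in when it is done.

Besides the shell and the picture viewer there is one more tool, called after "Call:" as name(argument=value, ...), one argument or row to a line, values as JSON. send_rows: Moves the arm, as the interface text tells. Its arguments: {"type":"object","properties":{"series":{"type":"string"}},"required":["series"]}

```bash
mkdir -p pics
cat > h.py <<'E'
import numpy as np, cv2
from station import manip, vision, spotter
def save(p,n): cv2.imwrite('pics/'+n,p['img'][:,:,::-1])
def px2w(p,u,v,z=None,plane=None):
    d=np.array([(u-p['cx'])/p['fx'],(v-p['cy'])/p['fy']]); s=d.copy()
    for _ in range(20): s=d/(1+p['k1']*(s@s))
    r=np.array([s[0],s[1],1.]); R=np.array(p['R']);t=np.array(p['t'])
    if plane is None:
        z=p['z_map'][int(round(v)),int(round(u))] if z is None else z
        return R.T@(r*z-t)
    o=-R.T@t; w=R.T@r; return o+w*(plane-o[2])/w[2]
def w2px(p,X):
    c=np.array(p['R'])@np.array(X)+np.array(p['t']); s=c[:2]/c[2]; s=s*(1+p['k1']*(s@s))
    return s*[p['fx'],p['fy']]+[p['cx'],p['cy']]
E
python3 - <<'E'
from h import *
np.set_printoptions(precision=1,suppress=True)
s=manip.read_state(); print(s, manip.tcp_to_grasp)
pt=vision.read_camera('top'); save(pt,'t0.png')
ps=vision.read_camera('side'); save(ps,'s0.png')
for n,p in(('top',pt),('side',ps)):
  print(n,p['R'],p['t'],p['fx'],p['k1'])
  for l in 'stage slot window key_grip key_head key_stand slide_case vial fossil red_box marker'.split():
    print(l,[(round(d['p'],2),np.array(d['location']).round(0)) for d in spotter.pinpoint(p,l)][:4])
E
```

```text
{'time': 0.0, 'q': array([-1.2,  0.1,  1.2,  0. ,  1.8, -0.1]), 'qvel': array([ 0., -0., -0.,  0., -0., -0.]), 'joint_efforts': array([ -0. , -45.9, -41.8,  -0. ,   0. ,   0. ]), 'position': array([ 242.8, -548.4,  230.1]), 'tool_rot': array([-0. ,  1. ,  0.2, -0. ]), 'contact_force': array([-0.2, -0. ,  1. ]), 'moment': array([ 0.,  0., -0.]), 'grip_force': 0.0, 'gripper_width': 85.39243436960042} 18.700000000000003
top [[-0.  -1.  -0. ]
 [-1.   0.  -0.1]
 [ 0.1  0.  -1. ]] [ -14.3  589.2 1083.2] 443.9663887330358 -0.029021055758464986
stage [(0.74, array([600., -25.,  -3.]))]
slot [(0.8, array([552., -25.,  28.]))]
window [(0.88, array([555., -29.,  67.])), (0.45, array([521., 262.,   5.]))]
key_grip [(0.86, array([ 496., -304.,   55.]))]
key_head [(0.7, array([ 495., -306.,   12.])), (0.28, array([716., 270.,   3.]))]
key_stand [(0.78, array([ 508., -419.,   -0.])), (0.67, array([ 495., -302.,   -0.])), (0.66, array([ 609., -239.,   -2.])), (0.19, array([ 682., -438.,   -1.]))]
slide_case [(0.77, array([520., 261.,   0.]))]
vial [(0.63, array([714., 270.,  -0.]))]
fossil [(0.84, a
[... 214 characters left out ...]
155 -0.09794925867648933
stage [(0.61, array([597., -27.,  -2.]))]
slot [(0.75, array([551., -27.,  27.])), (0.35, array([521., 269.,  -2.]))]
window [(0.56, array([555., -27.,  68.]))]
key_grip [(0.61, array([ 494., -304.,   55.]))]
key_head [(0.55, array([713., 267.,   0.]))]
key_stand [(0.89, array([ 496., -304.,   -1.])), (0.74, array([ 504., -413.,    1.])), (0.72, array([ 602., -241.,   -5.]))]
slide_case [(0.76, array([519., 267.,  -1.]))]
vial [(0.85, array([713., 266.,  -1.])), (0.55, array([ 500., -308.,   11.]))]
fossil [(0.82, array([ 721., -278.,    1.]))]
red_box [(0.79, array([656., 416.,  -4.]))]
marker [(0.66, array([ 681., -437.,   -0.])), (0.17, array([714., 266.,   3.]))]
```

View pics/t0.png

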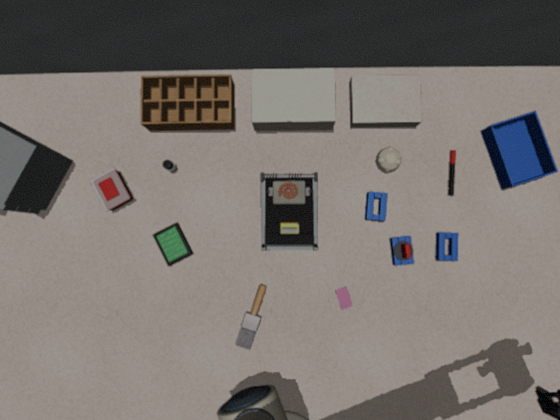

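View pics/s0.png

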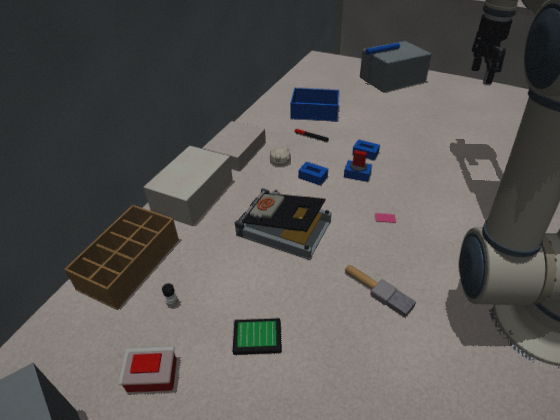

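```bash
cat >> h.py <<'E'
from scipy.spatial.transform import Rotation as Ro
def go(x,y,z,yaw):
    """row for TCP at x,y,z, tool down, tool x axis at world angle yaw"""
    s=manip.read_state(); q=s['tool_rot']; C=Ro.from_quat([q[1],q[2],q[3],q[0]])
    c,n=np.cos(yaw),np.sin(yaw)
    G=Ro.from_matrix(np.array([[c,n,0],[n,-c,0],[0,0,-1]]))
    d=C.inv().apply(np.array([x,y,z])-s['position']); a=(C.inv()*G).as_rotvec()
    print('t',s['time'],'row',d.round(1),a.round(4),'curyaw',np.arctan2(*C.as_matrix()[[1,0],0]))
E
python3 - <<'E'
from h import *
for y in (0,np.pi,):
  go(480,-300,230,y)
E
```

```text
t 1.2 row [ 317.5 -131.4    1.3] [-1.000e-04  0.000e+00  4.168e-01] curyaw 0.4167925788710467
t 1.2 row [ 317.5 -131.4    1.3] [-0.0000e+00 -1.0000e-04 -2.7248e+00] curyaw 0.4167925788710467
```

Call:
send_rows(
  series="317 -131 0 0 0 0.417 1;317 -131 0 0 0 0.417 1;317 -131 0 0 0 0.417 1;317 -131 0 0 0 0.417 1;317 -131 0 0 0 0.417 1;317 -131 0 0 0 0.417 1;317 -131 0 0 0 0.417 1;317 -131 0 0 0 0.417 1;317 -131 0 0 0 0.417 1;317 -131 0 0 0 0.417 1;317 -131 0 0 0 0.417 1;317 -131 0 0 0 0.417 1",
)

```text
time: 2.4
position: [478.9, -301.7, 231.3]
tool_rot: [0.0, 1.0, -0.001, 0.0]
contact_force: [-0.5, 0.1, -0.3]
gripper_width: 85.7
grip_force: 0.0
```

Run:
```python
from h import *
np.set_printoptions(precision=3,suppress=True)
p=vision.read_camera('wrist'); save(p,'w1.png')
print(p['R'],p['t'],-p['R'].T@p['t'],p['fx'],p['k1'])
for l in ('key_grip','key_stand','key_head'):
    print(l,[(round(d['p'],2),np.array(d['location']).round(1)) for d in spotter.pinpoint(p,l)][:3])
s=manip.read_state();print(s['position'],s['q'])
# red mask with height
hsv=cv2.cvtColor(p['img'],cv2.COLOR_RGB2HSV)
for nm,m in (('red',((hsv[...,0]<8)|(hsv[...,0]>172))&(hsv[...,1]>130)&(hsv[...,2]>50)),('blue',(hsv[...,0]>100)&(hsv[...,0]<125)&(hsv[...,1]>120))):
    v,u=np.nonzero(m); W=np.array([px2w(p,a,b) for a,b in zip(u,v)])
    if nm=='red': W=W[W[:,2]>74]
    else: W=W[(W[:,2]>24)&(W[:,2]<35)]
    if len(W)<50: print(nm,len(W),); continue
    print(nm,len(W),W.mean(0),W.min(0),W.max(0),cv2.minAreaRect(W[:,:2].astype(np.float32)))
```

```text
[[-0.003 -1.    -0.001]
 [-0.952  0.002  0.307]
 [-0.307  0.002 -0.952]] [-300.411  416.503  528.59 ] [ 557.982 -302.413  374.609] 336.86965746897044 -0.02903577669961618
key_grip [(0.74, array([ 491.9, -301. ,   56.6]))]
key_stand [(0.97, array([ 504.5, -421. ,   -6. ])), (0.85, array([ 606.6, -244.1,   -0.1]))]
key_head [(0.74, array([ 498.9, -305.6,    9.9]))]
[ 479.386 -301.02   231.302] [-0.621 -0.001  1.325  0.     1.817  0.951]
red 463 [ 498.013 -303.637   78.147] [ 481.486 -310.641   74.072] [ 513.906 -297.119   80.226] ((497.5223388671875, -303.7187805175781), (32.53167724609375, 11.938946723937988), 5.213929653167725)
blue 6205 [ 557.094 -305.126   30.455] [ 461.632 -439.863   24.001] [ 642.118 -217.89    34.997] ((528.2993774414062, -313.3167724609375), (269.2298583984375, 142.87754821777344), 59.50944519042969)
```

View pics/w1.png

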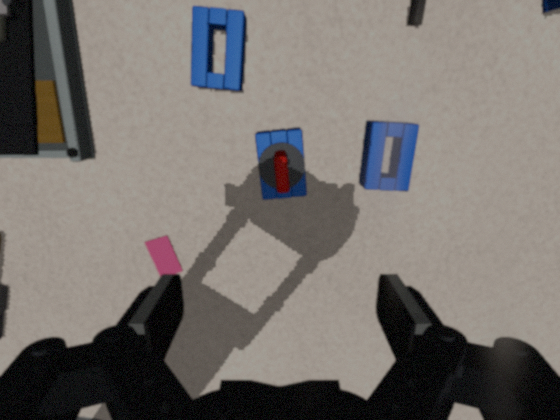

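Run:
```python
from h import *
go(497.7,-303.7,41.5,0.09)
```

```text
t 2.6 row [ 18.3   2.7 189.8] [ 0.     -0.0001 -0.0912] curyaw -0.0011663248367769956
```

Call:
send_rows(
  series="18.3 2.7 50 0 0 -0.0912 1;18.3 2.7 90 0 0 -0.0912 1;18.3 2.7 115 0 0 -0.0912 1;18.3 2.7 140 0 0 -0.0912 1;18.3 2.7 160 0 0 -0.0912 1;18.3 2.7 180 0 0 -0.0912 1;18.3 2.7 189.8 0 0 -0.0912 1;18.3 2.7 189.8 0 0 -0.0912 1;18.3 2.7 189.8 0 0 -0.0912 1",
)

```text
time: 3.5
position: [498.3, -303.5, 42.3]
tool_rot: [0.0, 0.999, 0.045, 0.0]
contact_force: [-0.4, -0.4, 1.0]
gripper_width: 85.4
grip_force: 0.0
```

Run:
```python
from h import *
go(497.7,-303.7,41.5,0.09)
```

```text
t 3.5 row [-0.6  0.1  0.8] [ 0.0006 -0.0007  0.0009] curyaw 0.09087812538174772
```

Good. Close the gripper.

Call:
send_rows(
  series="0 0 0.8 0 0 0 -1;0 0 0.8 0 0 0 -1;0 0 0.8 0 0 0 -1;0 0 0.8 0 0 0 -1;0 0 0.8 0 0 0 -1;0 0 0.8 0 0 0 -1;0 0 0.8 0 0 0 -1;0 0 0.8 0 0 0 -1;0 0 0.8 0 0 0 -1;0 0 0.8 0 0 0 -1",
)

```text
time: 4.5
position: [498.2, -303.3, 41.0]
tool_rot: [0.0, 0.999, 0.046, 0.0]
contact_force: [-0.1, -0.2, 2.4]
gripper_width: 11.2
grip_force: 58.7
```

Call:
send_rows(
  series="0 0 -10 0 0 0 -1;0 0 -25 0 0 0 -1;0 0 -45 0 0 0 -1;0 0 -70 0 0 0 -1;0 0 -100 0 0 0 -1;0 0 -120 0 0 0 -1;0 0 -120 0 0 0 -1",
)

```text
time: 5.2
position: [499.5, -304.2, 166.0]
tool_rot: [0.002, 0.999, 0.046, 0.003]
contact_force: [0.7, -0.1, -0.4]
gripper_width: 11.4
grip_force: 58.4
```

Run:
```python
from h import *
go(460,-27,155,0)
print(manip.read_state()['position'],manip.read_state()['contact_force'])
```

```text
t 5.2 row [ -14.1 -279.6    9.5] [ 0.0047 -0.0063  0.0911] curyaw 0.0910768867818231
[ 499.45342301 -304.15353843  166.03354106] [ 0.68136724 -0.07788199 -0.37743374]
```

Call:
send_rows(
  series="-14 -40 5 0 0 0.09 -1;-14 -85 5 0 0 0.09 -1;-14 -130 5 0 0 0.09 -1;-14 -175 5 0 0 0.09 -1;-14 -215 5 0 0 0.09 -1;-14 -250 5 0 0 0.09 -1;-14 -275 5 0 0 0.09 -1;-14 -280 5 0 0 0.09 -1;-14 -280 5 0 0 0.09 -1;-14 -280 5 0 0 0.09 -1",
)

```text
time: 6.2
position: [458.5, -26.4, 155.2]
tool_rot: [0.0, 1.0, 0.0, -0.0]
contact_force: [-0.3, 0.5, -1.5]
gripper_width: 11.4
grip_force: 58.8
```

Run:
```python
from h import *
np.set_printoptions(precision=1,suppress=True)
p=vision.read_camera('wrist'); save(p,'w2f.png')
import pickle; pickle.dump(p,open('w2.pkl','wb'))
im=cv2.resize(p['img'][:,:,::-1],(800,600),interpolation=cv2.INTER_CUBIC); cv2.imwrite('pics/w2.png',np.clip(im.astype(float)*1.8,0,255).astype(np.uint8))
s=manip.read_state();print(s['position'],s['tool_rot'],s['contact_force'], -p['R'].T@p['t'])
for l in ('stage','slot','window','key_grip','key_head'):
    print(l,[(round(d['p'],2),np.array(d['location']).round(1)) for d in spotter.pinpoint(p,l)][:3])
for X in ([552,-27,30],[555,-27,69]): print(w2px(p,X)*800/560)
```

```text
[458.6 -26.6 155.3] [ 0.  1. -0. -0.] [ 0.1 -0.1 -0.1] [537.7 -26.9 298.4]
stage [(0.63, array([596.8, -25.1,  -2.3]))]
slot [(0.65, array([552.4, -21.8,  28.1]))]
window []
key_grip [(0.72, array([450.8, -26.7, 171.6]))]
key_head [(0.59, array([460.1, -27.8, 122.1])), (0.52, array([451.6, -25.5, 172.3]))]
[399.8 118.2]
[399.8 106.1]
```

View pics/w2.png

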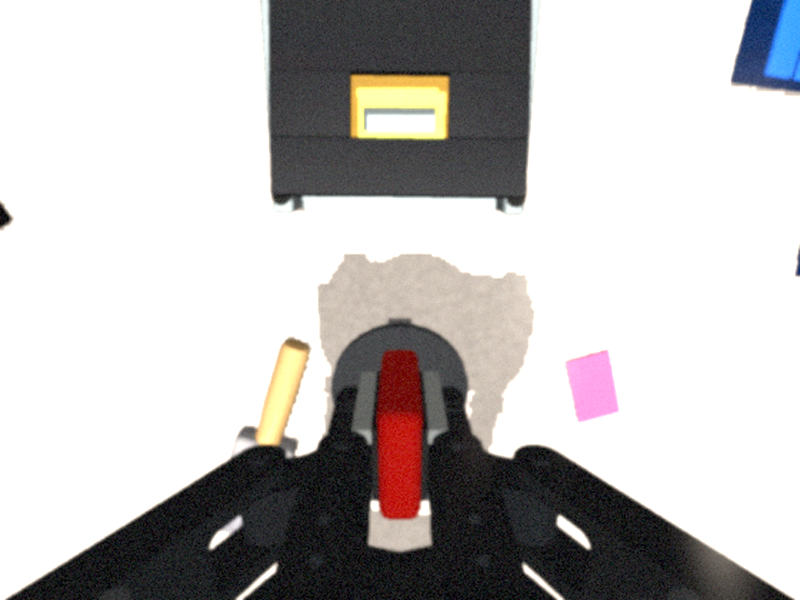

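Run:
```python
from h import *
import pickle; p=pickle.load(open('w2.pkl','rb'))
np.set_printoptions(precision=1,suppress=True,linewidth=200)
c=p['img'][40:110,235:325][:,:,::-1]
cv2.imwrite('pics/c2.png',cv2.resize(np.clip(c*1.3,0,255).astype(np.uint8),None,fx=8,fy=8,interpolation=cv2.INTER_NEAREST))
print('col280'); 
for v in range(48,102): print(v,p['img'][v,276:285].mean(0).round(0),p['z_map'][v,280],px2w(p,280,v), 'x@30',px2w(p,280,v,plane=30)[0].round(1))
print('row 86')
for u in range(240,320): print(u,p['img'][83:89,u].mean(0).round(0),px2w(p,u,86,plane=30)[1].round(1))
```

```text
col280
48 [31. 32. 33.] 210.48677 [570.7 -27.1  66.4] x@30 575.9
49 [26. 27. 26.] 210.2859 [570.1 -27.1  66.9] x@30 575.2
50 [18. 19. 20.] 211.60329 [569.6 -27.1  65.6] x@30 574.5
51 [28. 20. 16.] 211.45932 [569.  -27.1  66. ] x@30 573.9
52 [66. 48. 22.] 213.31985 [568.7 -27.1  64.1] x@30 573.2
53 [106.  81.  34.] 245.45041 [572.6 -27.1  29.1] x@30 572.5
54 [130. 101.  43.] 245.34291 [571.9 -27.1  29.4] x@30 571.8
55 [136. 105.  45.] 243.30737 [570.9 -27.1  31.9] x@30 571.2
56 [137. 107.  48.] 245.31427 [570.5 -27.1  29.9] x@30 570.5
57 [136. 105.  46.] 243.80264 [569.6 -27.1  31.8] x@30 569.8
58 [136. 105.  46.] 245.02538 [569.  -27.1  30.7] x@30 569.1
59 [137. 106.  46.] 245.92305 [568.5 -27.1  29.9] x@30 568.4
60 [143. 118.  53.] 244.25731 [567.5 -27.1  32. ] x@30 567.8
61 [160. 149.  70.] 246.04324 [567.1 -27.1  30.2] x@30 567.1
62 [180. 178.  88.] 245.72452 [566.3 -27.1  30.8] x@30 566.4
63 [188. 189.  98.] 246.74431 [565.7 -27.1  29.9] x@30 565.7
64 [189. 190.  99.] 246.32309 [565.  -27.1  30.6] x@30 565.0
65 [189. 191. 101.] 246.3362 [564.3 -27.1  30.8] x@30 564.3
66 [189. 190
[... 3562 characters left out ...]
3. 160. 158.] -36.9
294 [152. 159. 158.] -37.6
295 [152. 159. 157.] -38.4
296 [152. 159. 157.] -39.1
297 [154. 160. 158.] -39.9
298 [153. 159. 158.] -40.6
299 [153. 160. 159.] -41.4
300 [154. 161. 160.] -42.1
301 [155. 162. 160.] -42.9
302 [153. 160. 157.] -43.6
303 [152. 157. 149.] -44.4
304 [155. 157. 127.] -45.1
305 [170. 171. 101.] -45.9
306 [184. 184.  94.] -46.6
307 [188. 189.  94.] -47.4
308 [190. 190.  95.] -48.1
309 [185. 184.  89.] -48.9
310 [174. 170.  81.] -49.6
311 [151. 135.  60.] -50.4
312 [125.  99.  42.] -51.1
313 [95. 73. 36.] -51.9
314 [59. 48. 36.] -52.6
315 [42. 42. 40.] -53.4
316 [39. 38. 38.] -54.1
317 [40. 38. 40.] -54.9
318 [41. 39. 41.] -55.6
319 [40. 42. 41.] -56.4
```

View pics/c2.png

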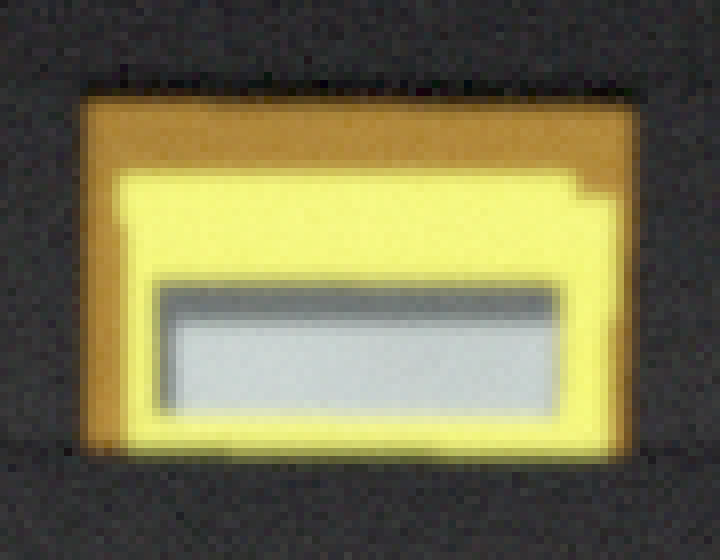

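Run:
```python
from h import *
import pickle; p=pickle.load(open('w2.pkl','rb'))
np.set_printoptions(precision=1,suppress=True,linewidth=200)
hsv=cv2.cvtColor(p['img'],cv2.COLOR_RGB2HSV)
m=((hsv[...,0]<8)|(hsv[...,0]>172))&(hsv[...,1]>130)&(hsv[...,2]>50)
v,u=np.nonzero(m); W=np.array([px2w(p,a,b) for a,b in zip(u,v)])
T=W[(W[:,2]>188)&(W[:,2]<200)&(abs(W[:,1]+27)<30)]
print('top',len(T),T.mean(0),np.percentile(T,[1,50,99],axis=0),cv2.minAreaRect(T[:,:2].astype(np.float32)))
b=int(240)
for r in range(218,252,2): print(r,p['img'][r,276:285].mean(0).round(0),px2w(p,280,r)[[0,2]],'x@148',px2w(p,280,r,plane=148.3)[0].round(1),'x@top194',px2w(p,280,r,plane=194.3)[0].round(1))
for r in range(280,300,2): print(r,p['img'][r,276:285].mean(0).round(0),px2w(p,280,r)[[0,2]],px2w(p,280,r,plane=194.3)[0].round(1))
for r in range(350,376,2): print(r,p['img'][r,276:285].mean(0).round(0),px2w(p,280,r)[[0,2]],px2w(p,280,r,plane=194.3)[0].round(1))
# collar lateral
for r in (255,260): 
  z=p['z_map'][r]; us=[u for u in range(220,345) if z[u]>0 and 140<px2w(p,u,r)[2]<155]; print(r,us[0],us[-1],px2w(p,us[0],r,plane=148.3),px2w(p,us[-1],r,plane=148.3))
```

```text
top 2329 [459.8 -26.8 192.3] [[442.  -32.5 188.6]
 [460.4 -26.6 192.5]
 [474.  -21.2 193.9]] ((457.8641357421875, -26.816625595092773), (11.551780700683594, 33.448848724365234), 89.99278259277344)
218 [115. 108. 101.] [435.2   1.7] x@148 485.9 x@top194 501.8
220 [113. 106.  99.] [432.9   0.9] x@148 484.9 x@top194 501.1
222 [93. 88. 83.] [430.8   0.5] x@148 483.9 x@top194 500.4
224 [53. 51. 50.] [474.  124.1] x@148 482.9 x@top194 499.7
226 [33. 33. 33.] [480.9 145.8] x@148 481.8 x@top194 499.0
228 [26. 28. 29.] [481.  148.7] x@148 480.8 x@top194 498.3
230 [39. 38. 42.] [480.2 149.4] x@148 479.8 x@top194 497.6
232 [41. 41. 42.] [479.  148.8] x@148 478.8 x@top194 496.8
234 [42. 42. 43.] [478. 149.] x@148 477.8 x@top194 496.1
236 [41. 42. 43.] [476.8 148.6] x@148 476.7 x@top194 495.4
238 [42. 42. 43.] [475.9 148.8] x@148 475.7 x@top194 494.7
240 [40. 40. 42.] [474.9 148.9] x@148 474.6 x@top194 494.0
242 [41. 42. 42.] [473.6 148.3] x@148 473.6 x@top194 493.3
244 [49. 34. 36.] [473.  149.2] x@148 472.6 x@top194 492.5
246 [63. 11.  8.] [474.  153.8] x@148 471.5 x@top194 491.8
248 [64.  9.  
[... 429 characters left out ...]
.] [471.1 192. ] 472.5
298 [107.  12.   8.] [471.1 193.3] 471.7
350 [108.  14.  10.] [448.3 193.3] 449.1
352 [107.  11.   7.] [446.4 192.2] 448.2
354 [108.  15.  11.] [446.2 193.1] 447.3
356 [107.  13.  10.] [444.6 192.3] 446.3
358 [108.  17.  14.] [444.1 192.9] 445.4
360 [106.  16.   9.] [443.8 193.5] 444.4
362 [100.  29.  27.] [441.4 192. ] 443.5
364 [111.  96.  89.] [265.9   1.1] 442.5
366 [115. 108. 101.] [262.3   0.2] 441.6
368 [116. 109. 103.] [258.6  -0.8] 440.6
370 [116. 109. 103.] [537.7 298.4] 439.6
372 [117. 109. 103.] [254.4   0.7] 438.7
374 [117. 110. 104.] [251.7   0.8] 437.7
255 235 324 [466.7  -5.  148.3] [466.7 -48.6 148.3]
260 234 325 [464.   -4.4 148.3] [464.  -49.2 148.3]
```

Run:
```python
from h import *
go(551.4,-25.7,150,np.pi/2)
```

```text
t 6.5 row [92.7 -0.6  5.6] [-1.000e-04  2.000e-04 -1.571e+00] curyaw -0.00017909645976523316
```

Call:
send_rows(
  series="10 0 0 0 0 -0.14 -1;20 0 0 0 0 -0.28 -1;30 0 0 0 0 -0.42 -1;40 0 0 0 0 -0.56 -1;50 0 0 0 0 -0.70 -1;60 0 0 0 0 -0.84 -1;70 0 0 0 0 -0.98 -1;80 0 0 0 0 -1.12 -1;90 0 0 0 0 -1.26 -1;92.7 -0.6 2 0 0 -1.4 -1;92.7 -0.6 5 0 0 -1.54 -1;92.7 -0.6 5 0 0 -1.571 -1",
)

```text
time: 7.7
position: [551.3, -25.3, 149.9]
tool_rot: [-0.001, 0.705, 0.709, -0.0]
contact_force: [-0.1, 0.5, -1.6]
gripper_width: 11.3
grip_force: 58.8
```

Run:
```python
from h import *
go(551.4,-25.7,110,np.pi/2)
p=vision.read_camera('wrist')
im=cv2.resize(p['img'][:,:,::-1],(800,600),interpolation=cv2.INTER_CUBIC); cv2.imwrite('pics/w3.png',np.clip(im.astype(float)*1.5,0,255).astype(np.uint8))
hsv=cv2.cvtColor(p['img'],cv2.COLOR_RGB2HSV)
m=((hsv[...,0]<8)|(hsv[...,0]>172))&(hsv[...,1]>130)&(hsv[...,2]>50)
v,u=np.nonzero(m); W=np.array([px2w(p,a,b) for a,b in zip(u,v)])
T=W[(W[:,2]>180)&(W[:,2]<200)]
print(T.mean(0),cv2.minAreaRect(T[:,:2].astype(np.float32)),manip.read_state()['position'])
```

```text
t 7.7 row [-0.4  0.2 39.9] [-0.0013 -0.0001  0.005 ] curyaw 1.5758414929307036
[551.4289907  -23.80509823 186.66238592] ((551.7077026367188, -26.32967185974121), (12.370075225830078, 32.866355895996094), 1.642111897468567) [551.3100748  -25.32873089 150.14342452]
```

View pics/w3.png

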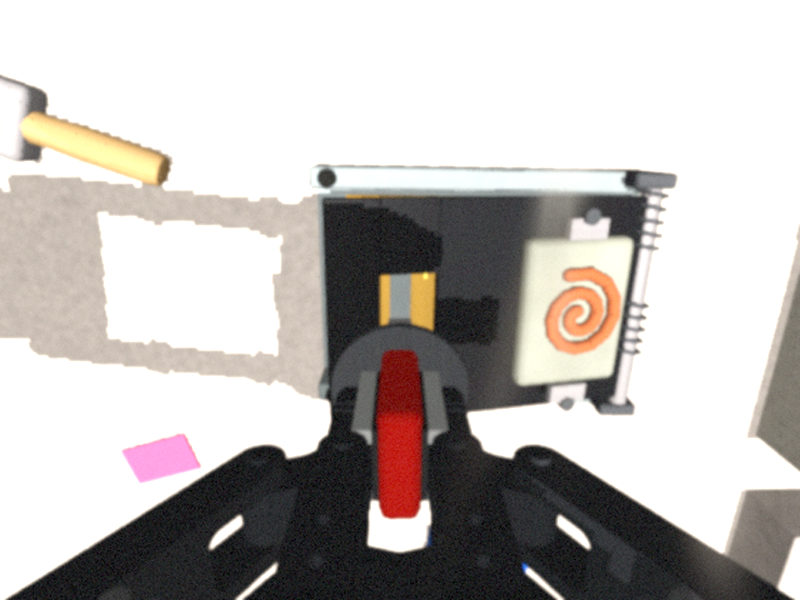

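Call:
send_rows(
  series="-0.4 0.2 15 0 0 0.005 -1;-0.4 0.2 30 0 0 0.005 -1;-0.4 0.2 45 0 0 0.005 -1;-0.4 0.2 60 0 0 0.005 -1;-0.4 0.2 60 0 0 0.005 -1",
)

```text
time: 8.25
position: [550.3, -25.3, 87.2]
tool_rot: [-0.002, 0.709, 0.706, -0.001]
contact_force: [-0.2, -0.1, -1.0]
gripper_width: 11.2
grip_force: 59.0
```

Run:
```python
from h import *
go(551.4,-25.7,66,np.pi/2)
```

```text
t 8.25 row [-0.5  1.2 21.2] [-0.0043 -0.0005 -0.004 ] curyaw 1.5667680387426637
```

Call:
send_rows(
  series="-0.2 0.5 4 0 0 0 -1;-0.2 0.5 8 0 0 0 -1;-0.2 0.5 12 0 0 0 -1;-0.2 0.5 16 0 0 0 -1;-0.2 0.5 20 0 0 0 -1;-0.2 0.5 20 0 0 0 -1;-0.2 0.5 20 0 0 0 -1",
)

```text
time: 8.95
position: [552.1, -25.6, 70.9]
tool_rot: [0.0, 0.708, 0.706, 0.0]
contact_force: [-2.7, -0.3, 4.3]
gripper_width: 11.4
grip_force: 59.6
```

Run:
```python
from h import *
for i in range(3):
  go(551.4,-25.7,60,np.pi/2); vision.read_camera('top')
```

```text
t 8.95 row [-0.1 -0.7 10.9] [ 0.0002  0.0001 -0.0038] curyaw 1.566979190685277
t 9.0 row [-0.1 -0.7 11. ] [ 0.0002  0.0001 -0.0039] curyaw 1.5669318332603397
t 9.05 row [-0.1 -0.7 11. ] [ 0.0003  0.0001 -0.0039] curyaw 1.566941417190132
```

Call:
send_rows(
  series="0 -0.6 2 0 0 -0.003 -1;0 -0.6 4 0 0 -0.003 -1;0 -0.6 6 0 0 -0.003 -1;0 -0.6 8 0 0 -0.003 -1;0 -0.6 10 0 0 -0.003 -1;0 -0.6 10 0 0 -0.003 -1",
)

```text
time: 9.7
position: [551.0, -25.5, 60.1]
tool_rot: [-0.0, 0.707, 0.707, -0.0]
contact_force: [-4.1, 1.1, 4.4]
gripper_width: 11.4
grip_force: 59.7
```

Run:
```python
from h import *
go(551.4,-25.7,47,np.pi/2);print(manip.read_state()['position'],manip.read_state()['contact_force'],manip.read_state()['moment'])
```

```text
t 9.7 row [-0.2  0.4 13.1] [-0.0012 -0.0001 -0.0008] curyaw 1.5700303539773623
[551.04317708 -25.54353157  60.12351172] [-4.11803326  1.08072749  4.44020581] [-0.02477734  0.93357651 -0.01057851]
```

Call:
send_rows(
  series="0 0.4 2 0 0 0 -1;0 0.4 4 0 0 0 -1;0 0.4 6 0 0 0 -1;0 0.4 8 0 0 0 -1;0 0.4 10 0 0 0 -1;0 0.4 12 0 0 0 -1;0 0.4 13 0 0 0 -1;0 0.4 13 0 0 0 -1",
)

```text
time: 10.5
position: [551.5, -25.6, 48.3]
tool_rot: [-0.0, 0.707, 0.707, -0.0]
contact_force: [-7.7, 0.1, 9.1]
gripper_width: 11.7
grip_force: 60.4
```

Run:
```python
from h import *
go(551.4,-25.7,47,np.pi/2);print(manip.read_state()['position'],manip.read_state()['contact_force'],manip.read_state()['moment'])
p=vision.read_camera('side'); save(p,'s4f.png')
c=w2px(p,[551,-26,55]).astype(int); k=p['img'][c[1]-60:c[1]+50,c[0]-70:c[0]+70][:,:,::-1]
cv2.imwrite('pics/s4.png',cv2.resize(np.clip(k*1.6,0,255).astype(np.uint8),None,fx=5,fy=5,interpolation=cv2.INTER_CUBIC))
```

```text
t 10.5 row [-0.1 -0.1  1.3] [-0.0007  0.     -0.0008] curyaw 1.5700017732042217
[551.46420239 -25.56861841  48.25135074] [-7.65558411  0.0713606   9.11184275] [0.01029572 1.18470525 0.05679604]
```

View pics/s4.png

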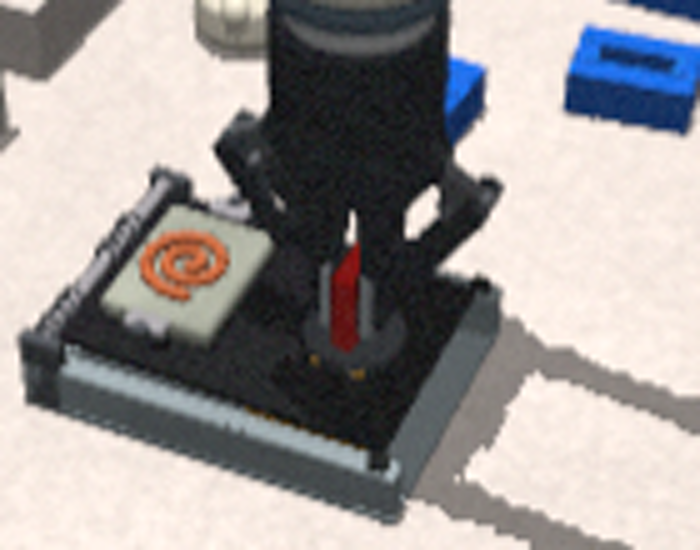

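Call:
send_rows(
  series="0 -1 0.5 0 0 0 -1;0 -1.5 1.2 0 0 0 -1;0 -1.5 1.8 0 0 0 -1;0 -1.5 1.8 0 0 0 -1;0 -1.5 1.8 0 0 0 -1",
)

```text
time: 11.05
position: [551.3, -25.6, 47.4]
tool_rot: [0.001, 0.707, 0.707, 0.001]
contact_force: [-3.0, -0.3, 8.4]
gripper_width: 11.5
grip_force: 60.4
```

Call:
send_rows(
  series="0 -0.6 0.8 0 0 0 -1;0 -0.5 1.2 0 0 0.1 -1;0 -0.4 1.2 0 0 0.24 -1;0 -0.3 1.2 0 0 0.38 -1;0 0 1.2 0 0 0.52 -1;0 0.2 1.2 0 0 0.66 -1",
)

```text
time: 11.65
position: [552.9, -24.0, 47.0]
tool_rot: [0.0, 0.899, 0.437, 0.004]
contact_force: [0.9, 5.3, 10.3]
gripper_width: 11.0
grip_force: 60.4
```

Run:
```python
from h import *
go(552,-26.1,46.2,0);s=manip.read_state();print(s['position'],s['contact_force'],s['moment'],s['gripper_width'])
```

```text
t 11.65 row [-2.2  0.5  0.8] [ 6.000e-04 -7.400e-03  9.054e-01] curyaw 0.9054643011118039
[552.94445625 -24.02297952  46.98930761] [ 0.86122148  5.30764118 10.33112938] [ 0.95208432 -0.20320525  0.17688422] 11.027581873000385
```

Call:
send_rows(
  series="-0.8 0.2 0.8 0 0 0.14 -1;-1.2 0.4 1 0 0 0.28 -1;-1.6 0.5 1 0 0 0.42 -1;-2 0.5 1 0 0 0.56 -1;-2 0.5 1 0 0 0.70 -1;-2 0.5 1 0 0 0.84 -1;-2 0.5 1 0 0 0.905 -1;-2 0.5 1 0 0 0.905 -1",
)

```text
time: 12.45
position: [552.6, -26.0, 46.6]
tool_rot: [-0.001, 1.0, 0.002, 0.004]
contact_force: [0.7, 5.4, 10.9]
gripper_width: 11.4
grip_force: 60.6
```

Run:
```python
from h import *
go(552.2,-26.2,52,0);s=manip.read_state();print(s['position'],s['contact_force'],s['moment'],s['gripper_width'])
```

```text
t 12.45 row [-0.3  0.1 -5.4] [-0.0022 -0.008   0.0042] curyaw 0.004186248706473456
[552.57705016 -26.04651969  46.5800992 ] [ 0.73945268  5.36876726 10.88328413] [ 0.97183376 -0.30390732  0.10668362] 11.38524532132673
```

Call:
send_rows(
  series="0 0 -2 0 0 0 -1;0 0 -4 0 0 0 -1;0 0 -6 0 0 0 -1;0 0 -6.5 0 0 0 -1;0 0 -6.5 0 0 0 -1;0 0 -6.5 0 0 0 -1",
)

```text
time: 13.05
position: [552.4, -26.5, 51.9]
tool_rot: [-0.001, 1.0, 0.003, 0.004]
contact_force: [4.3, 3.7, 5.5]
gripper_width: 11.4
grip_force: 60.0
```

Run:
```python
from h import *
go(552.2,-26.2,52,0);s=manip.read_state();print(s['position'],s['contact_force'],s['moment'],s['gripper_width'])
```

```text
t 13.05 row [-0.2 -0.3 -0.1] [-0.0016 -0.0072  0.0056] curyaw 0.005576346943524293
[552.39063636 -26.47132519  51.8807228 ] [4.29221441 3.67764053 5.48932677] [ 0.62109659 -0.58033907 -0.04810244] 11.39583045112313
```

Rose as expected; test by a small lift to check it is held by the bar.

Call:
send_rows(
  series="0 0 -2 0 0 0 -1;0 0 -4 0 0 0 -1;0 0 -5 0 0 0 -1;0 0 -5 0 0 0 -1",
)

```text
time: 13.45
position: [552.1, -26.5, 52.1]
tool_rot: [-0.001, 1.0, 0.003, 0.003]
contact_force: [16.4, 1.4, -16.5]
gripper_width: 11.5
grip_force: 58.5
```

Call:
send_rows(
  series="0 0 -2 0 0 0 -1;0 0 -1 0 0 0 -1;0 0 -1 0 0 0 -1;0 0 -1 0 0 0 0;0 0 -1 0 0 0 0;0 0 -1 0 0 0 0;0 0 -1 0 0 0 0;0 0 -1 0 0 0 0;0 0 -1 0 0 0 0;0 0 -1 0 0 0 0;0 0 -1 0 0 0 0",
)

```text
time: 14.55
position: [549.7, -27.4, 56.2]
tool_rot: [0.0, 1.0, 0.003, 0.0]
contact_force: [-0.0, -0.1, 0.1]
gripper_width: 43.1
grip_force: 0.0
```

Call:
send_rows(
  series="0 0 -5 0 0 0 0;0 0 -15 0 0 0 0;0 0 -30 0 0 0 0;0 0 -50 0 0 0 0;0 0 -75 0 0 0 0;0 0 -100 0 0 0 0;-30 0 -120 0 0 0 0;-60 0 -130 0 0 0 0;-80 0 -130 0 0 0 0;-80 0 -130 0 0 0 0;-80 0 -130 0 0 0 0",
)

```text
time: 15.65
position: [470.2, -27.9, 187.4]
tool_rot: [0.0, 1.0, 0.002, 0.001]
contact_force: [-0.8, -0.5, 1.1]
gripper_width: 42.7
grip_force: 0.0
```

Run:
```python
from h import *
np.set_printoptions(precision=1,suppress=True)
p=vision.read_camera('wrist')
im=cv2.resize(p['img'][:,:,::-1],(800,600),interpolation=cv2.INTER_CUBIC); cv2.imwrite('pics/w5.png',np.clip(im.astype(float)*1.5,0,255).astype(np.uint8))
hsv=cv2.cvtColor(p['img'],cv2.COLOR_RGB2HSV)
m=((hsv[...,0]<8)|(hsv[...,0]>172))&(hsv[...,1]>130)&(hsv[...,2]>50)
v,u=np.nonzero(m); W=np.array([px2w(p,a,b) for a,b in zip(u,v)])
T=W[(W[:,2]>85)&(W[:,2]<100)]
print(T.mean(0),cv2.minAreaRect(T[:,:2].astype(np.float32)),manip.read_state()['position'])
for X in ([520,-60,41],[600,-60,41],[520,5,41],[575,10,41]):
  u=w2px(p,X).astype(int); print(X,u,px2w(p,*u) if 0<=u[0]<560 and 0<=u[1]<420 else 0)
print([(d['p'],np.round(d['location'],1)) for d in spotter.pinpoint(p,'key_grip')[:1]])
```

```text
[550.9 -26.8  89.2] ((550.4943237304688, -26.881011962890625), (33.04584884643555, 11.190418243408203), 0.024522900581359863) [470.3 -27.9 186.8]
[520, -60, 41] [317 139] [520.8 -59.6  42.5]
[600, -60, 41] [321  35] [600.9 -60.1  39.8]
[520, 5, 41] [240 139] [520.5   5.3  42.7]
[575, 10, 41] [232  69] [575.5  10.1  42.2]
[(0.95, array([543.1, -23.2,  69.6]))]
```

View pics/w5.png

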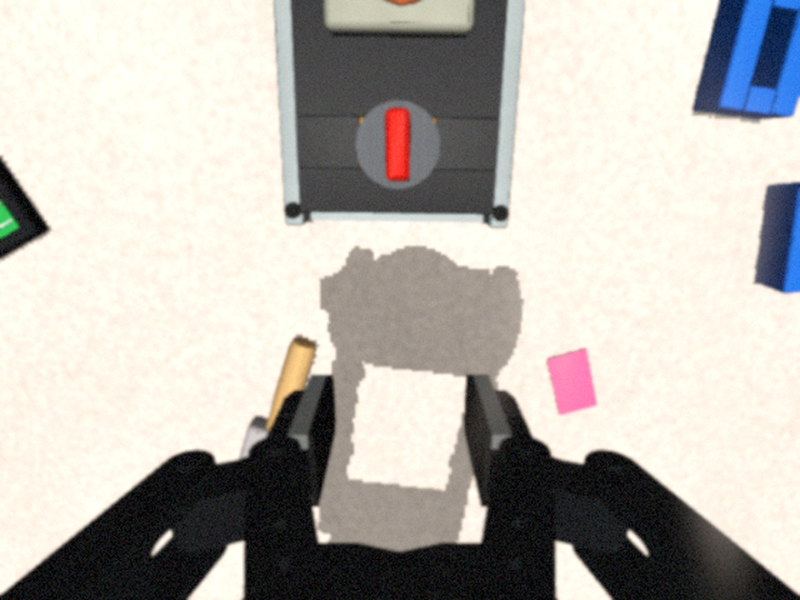

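The picture shows the key upright at (397,145) with its grip turned along stage x. The plate measures about 41–42 mm high across its face, so it is level, and the gripper is clear of it.

```bash
python3 -c "
from station import manip
print(manip.job_done())"
```

```text
the job is handed in; nothing more can be done
None
```

The T-key is locked under the brass bar and holds the plate level (41–42 mm high by the camera, 41 mm nominal); the gripper is clear and the job was handed in at about 16 s, with no contact felt with the vial, fossil, red box or marker, though I did not re-image them at the end.

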